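Hold the hidden bolt head while the nut runs up

TASK

The slow nutrunner is already turning the nut on the outside of the bracket, but the bolt just spins round with it. Slide the flat cover fully open, reach down into the narrow gap behind the bracket and grip the hidden bolt head so that it cannot turn; keep holding it until the nut has run up tight against the bracket, and finish still gripping the head, motionless, with the cover left open. Leave the loose things on the base plate where they are.

Things in the scene. Friction and masses are not known exactly. Their poses are not given: they have to be found in the camera images.
- station: Fixed cream press foot on a base plate (440 x 340 mm, top 30 mm above the table). Origin on the table straight below the bolt head's centre; z up, x along the bolt from the robot's side towards the nutrunner, y left. Along x: solid foot block -125 to -35 mm (150 wide), open gap -35 to +11, upright leg of the dark steel angle bracket +11 to +19, then nut and nutrunner. Housing top 150 mm.
- gap (a point): Middle of the mouth of the gap behind the bracket, level with the housing's top (block, cheeks and bracket all end there, 150 mm above the table). The gap is 46 mm along the station's x and 130 mm along y, its floor 30 mm above the table. The cover lies over it at the start.
- nutrunner (a point): On the axis of the battery nutrunner (44 mm thick, lying along x in two clamps, highest part 151 mm above the table, far end at station x +275 mm); its 32 mm socket turns the nut. It always runs, about 2 rad/s when free, clockwise seen from its side, at no more than about 0.32 N m, and needs no operating.
- bolt: Plain steel bolt, its hexagon head hidden in the gap: 22 mm across flats, 25.4 over corners, 10 mm thick (station x -5 to +5 mm); a fixed 26 mm washer fills the 6 mm between head and bracket. Origin at the head's centre, x level along the bolt (station x). It only turns about x, at about 2 rad/s when free; held, it pulls with 0.1 N m, and 0.32 N m once the nut is tight.
- bolt_head (a point): Centre of the bolt head, 120 mm above the table, 30 mm below the gap's mouth. Grip from above, fingers either side in y. Fingers 20 mm wide along x fit well centred 6 mm to the robot's side of it (station x -6 mm), clear of the bracket. A grip of 25 to 45 N stops the head in any attitude; the flats then settle against the pads.
- cover (a joint): Slide of the flat aluminium cover (62 x 134 mm, 3 mm thick, top 3.5 mm above the housing's top), m: 0 closed, 0.060 fully open at the stop. It opens towards the robot (station -x) over the foot block, between guides 8 mm high at y -73 and +73 mm. It starts 0 to 15 mm open, needs about 2 N and stays where left.
- knob (a point): In the round black knob on the cover (20 mm in diameter, top 171 mm above the table); this point is on its axis, 164 mm above the table. It rides with the cover: at station x -25 mm with the cover closed, -85 mm fully open, y 0.
- nut_run (a joint): How far the nut has been screwed along the bolt, rad: starts at 0 to 3, tight against the bracket at 10 (3.2 mm of travel in all). It grows only while the bolt head is kept from turning, at 1 to 1.4 rad/s, so at most 10 s of holding; it then stops and stays.
- rest_block: Loose white plastic V rest, 45 x 36 x 36 mm, standing on the left (+y) side of the base plate; origin under its centre. To be left alone.
- spanner: Loose steel spanner, 150 mm long, lying along the right (-y) side of the base plate; origin under its middle. To be left alone.
- spare_bolt: Loose spare bolt like the one in the bracket, standing on its head (22 mm across flats, 44 mm tall) on the left far side of the base plate; origin under its centre. To be left alone.

How it is judged (in metres and radians):
On the way, in this order (a step that is already met when the one before it is completed fails the run):
1. the cover is slid fully open (at least 55 of its 60 mm) (value of joint cover above 0.055 m), for 0.1 s.
2. the bolt head is gripped and has stopped turning (contact force between the fingers and bolt above 3 N and distance between the grasp point and bolt_head below 0.03 m and angular speed of bolt below 0.2 rad/s), for 0.4 s.
At the end, for the whole second after the job is handed in: The nut is run up tight (nut_run above 9.7 of 10 rad), the fingers still press on the bolt head with more than 3 N with the TCP within 30 mm of its centre, the head does not turn (below 0.2 rad/s), and the cover is open by more than 50 mm (all of step 2 and value of joint nut_run above 9.7 rad and value of joint cover above 0.05 m); the arm keeps its last pose, push and grip.
It fails at once if a loose thing on the base plate is shifted by more than 20 mm (distance of any of rest_block, spanner, spare_bolt from where it was at the start of the episode above 0.02 m).
It also fails if it takes over 54 s, if anything falls off the work surface, if the arm or the gripper's body presses on something with over 40 N, if the wrist force passes 120 N, or if a joint passes its speed limit or range.

ROBOT

A 6-joint arm with a two-finger parallel gripper is mounted at the origin on the work surface. World frame = base frame: x ahead of the robot, y to its left, z up, the work surface at z = 0. Lengths are in m, angles in degrees, forces in N, time in s.
With the tool pointing down it reaches from about 0.35 to 0.875 m from the base axis. Payload 4.2 kg.
Tool frame: the origin (TCP) lies between the finger pads, 19 mm behind the fingertips; this is the grasp point; z points along the fingers, y is the line along which they close (so a half turn about z gives the same grasp; the last joint's range is limited). The gripper opens to 87 mm and grips with 3 to 60 N. Pads are 19 mm wide; open, the fingers measure 117 mm over their backs; the gripper's body (75 mm by 190 mm) begins 51 mm behind the grasp point.
Start: joints at [-54.855, 22.042, 0.453, 0, -68.411, -14.817], TCP at [0.217, -0.586, 0.241] pointing down, gripper open.
Joint ranges: [-179.83, 179.83], [-69.29, 118.12], [-61.27, 80.66], [-181.25, 117.63], [-171.15, -9.14], [-177.46, 177.46]. Speed limits (degrees/s): [159.86, 159.86, 180, 180, 180, 180].

INTERFACE

Orientations are given as a 3x3 rotation matrix whose columns are the frame's x, y, z axes.
In Python, from station import r gives the robot as it stands.
- The arm moves only by the tool servo_tool, never from a script. Its argument "targets" is a list of rows, each a list of 5 numbers: the shift along the world's x, y, z in units of 30 mm (1.0 is 30 mm), then the turn about the world's z in rad, then the finger opening in mm, from 0 to 87. In form: [[x, y, z, turn, gripper], ...]. A call has exactly 5 rows; each row is the pose to reach, as a shift and turn from the pose commanded when the call began; what a row does not reach only later rows make up. A row lasts 1/12 s, in which the tool goes at most 41.7 mm and 7.16 degrees, less where a joint would pass 70% of its speed; a pose out of reach is approached as far as the arm can. A call with a gripper value outside its range is refused whole. The fingers move at their own pace and stop on an object; the grip force is fixed at half the most. Time passes only in rows, so rows that repeat a pose let the fingers close, or fill a call up. It gives the time, the measured TCP pose, the force, the opening and the grip force at its end, in the units of the state.
- r.sense(): the state, without advancing time (a new reading comes with each control period).
- r.capture(name): name is "scene" or "top" or "wrist"; returns a dict with "pixels" (384x512x3 uint8, red, green, blue), "fx", "fy", "cx", "cy" (pixels), "world_from_camera" (4x4, takes a point from camera to world coordinates). Camera axes: x right, y down, z forward; pixel columns grow to the right and rows downward; lengths in m; the calibration is good to about 2 mm. A picture is of the moment at which its call begins. There is no depth.
- r.finish_job(): hands the job in; it is judged then, once.
The state is a dict: "time_s": time; "joints": joint angles; "joint_velocities": joint speeds; "effort": joint torques, N m; "tcp_pos": TCP position; "ee_rot": TCP orientation; "wrist_force": force on the tool from outside, world axes, zero at the start; "moment": the same for the moment, N m; "gripper_width": opening from 0.0 (shut) to 1.0 (fully open); "gripper_force": force on a finger pad.
Only numpy, scipy, OpenCV 4.12 (cv2) and the standard library are available. Lean on these libraries where they do the work, as an engineer would, in place of code of your own. Each camera call takes 0.05 s, during which the arm holds its last target. There are 200 camera calls.

## Working session

There is one attempt and no reset: what is moved stays moved. The work goes in short steps, Python scripts to look and compute and a tool call to move; the robot and the scene stay as the last step left them, time stands still between calls to the robot, and variables do not carry over. Pictures are saved under pics/ and viewed, at most 10 in all, crops included, and the job is handed in when it is done.

Besides the shell and the picture viewer there is one more tool, called after "Request:" as a command line: name --pt "numbers of a row" for each row, then --argument value for the rest. servo_tool: Moves the arm, as the interface text tells. Its arguments: {"type":"object","properties":{"targets":{"type":"array","items":{"type":"array","items":{"type":"number"}}}},"required":["targets"]}

```bash
mkdir -p pics
python3 - <<'E'
from station import r
import cv2,numpy as np
s=r.sense();print({k:np.round(v,3).tolist() for k,v in s.items()})
for n in("top","scene"):
    c=r.capture(n);cv2.imwrite(f"pics/{n}0.png",c["pixels"][:,:,::-1]);print(n,c["fx"],c["cx"],c["cy"],np.round(c["world_from_camera"],3).tolist())
E
```

```text
{'time_s': 0.0, 'joints': [-54.857, 22.092, 0.378, -0.029, -68.411, -14.817], 'joint_velocities': [-0.042, 0.019, 0.051, 0.1, 0.071, 0.112], 'effort': [-0.0, -39.067, 18.74, 4.22, 0.011, -0.0], 'tcp_pos': [0.217, -0.586, 0.24], 'ee_rot': [[-0.938, -0.347, -0.001], [-0.347, 0.938, 0.002], [0.0, 0.002, -1.0]], 'wrist_force': [-0.69, 0.781, 0.331], 'moment': [-0.02, -0.013, 0.005], 'gripper_force': 0.0, 'gripper_width': 0.999}
top 494.67228401530014 257.21089667746395 190.06356262909023 [[-0.029, -0.998, 0.061, 0.535], [-1.0, 0.029, 0.002, 0.04], [-0.004, -0.061, -0.998, 1.333], [0.0, 0.0, 0.0, 1.0]]
scene 362.59767685579556 253.69293539851267 190.72246445999252 [[0.437, 0.487, -0.756, 1.187], [0.899, -0.237, 0.367, -0.223], [-0.001, -0.84, -0.542, 0.534], [0.0, 0.0, 0.0, 1.0]]
```

View pics/top0.png

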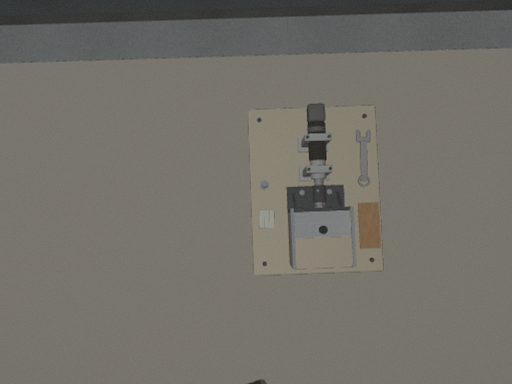

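View pics/scene0.png

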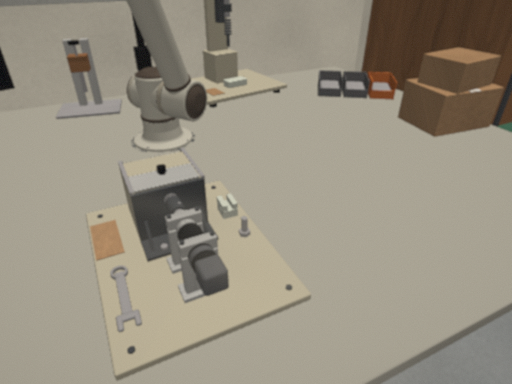

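The top view shows the station with x roughly along world +x: knob at about (323,230), hole marks at (259,120), (364,116), (372,260) and (264,264). The scene view confirms the layout, with the cover nearly closed.

```bash
cat > h.py <<'E'
from station import r
import cv2,numpy as np
def ray(c,uv,z):
    T=np.array(c["world_from_camera"]);d=T[:3,:3]@[(uv[0]-c["cx"])/c["fx"],(uv[1]-c["cy"])/c["fy"],1]
    return T[:3,3]+d*(z-T[2,3])/d[2]
def proj(c,p):
    T=np.array(c["world_from_camera"]);q=T[:3,:3].T@(np.array(p)-T[:3,3])
    return np.array([c["cx"]+c["fx"]*q[0]/q[2],c["cy"]+c["fy"]*q[1]/q[2]])
E
python3 - <<'E'
from h import *
c=r.capture("top");g=cv2.cvtColor(c["pixels"],cv2.COLOR_RGB2GRAY)
def dark(u,v,w=7,t=70):
    p=g[v-w:v+w+1,u-w:u+w+1];wt=np.clip(t-p.astype(float),0,None);y,x=np.mgrid[-w:w+1,-w:w+1]
    return u+(wt*x).sum()/wt.sum(),v+(wt*y).sum()/wt.sum()
H=[ray(c,dark(*p,w=5,t=100),.03) for p in((259,120),(364,116),(372,260),(264,264))]
print(np.round(H,4))
x=(H[0]+H[1]-H[2]-H[3])[:2];print("yaw",np.degrees(np.arctan2(x[1],x[0])))
y=(H[0]-H[1]+H[3]-H[2])[:2];print("yaw y",np.degrees(np.arctan2(-y[0],y[1])))
print("knob",ray(c,dark(323,230),.170))
# block near edge, z .15
print("block near corners",ray(c,(292,268),.15),ray(c,(355,266),.15), "runner end",ray(c,(316,104),.12))
im=cv2.resize(c["pixels"][90:290,235:395,::-1],None,fx=3,fy=3,interpolation=cv2.INTER_CUBIC);cv2.imwrite("pics/crop.png",im)
E
```

```text
[[ 0.8028  0.0327  0.03  ]
 [ 0.8053 -0.2475  0.03  ]
 [ 0.4246 -0.2506  0.03  ]
 [ 0.4223  0.0298  0.03  ]]
yaw 0.4543582928893327
yaw y 0.49053727845547274
knob [ 0.50989496 -0.10848375  0.17      ]
block near corners [ 0.41984602 -0.03507523  0.15      ] [ 0.42025856 -0.18460141  0.15      ] runner end [ 0.81903509 -0.11000953  0.12      ]
```

View pics/crop.png

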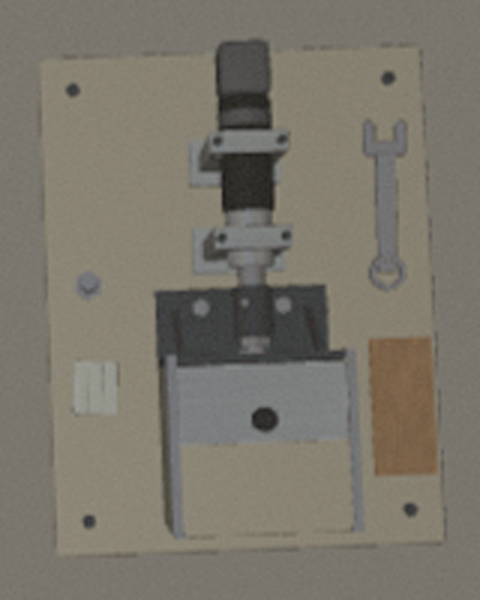

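The crop shows the knob at crop (264,418), the block's near edge at crop row ~534 and the cover about 10 mm open. The station origin comes out near (0.545, -0.109) with yaw 0.45°. I'll move above the knob first.

Request:
servo_tool --pt "3.3 5.3 0 -0.346 60" --pt "3.3 5.3 0 -0.346 60" --pt "3.3 5.3 0 -0.346 60" --pt "3.3 5.3 0 -0.346 60" --pt "3.3 5.3 0 -0.346 60"

```text
time_s: 0.57
tcp_pos: [0.317, -0.4241, 0.2411]
ee_rot: [[-1.0, -0.01, -0.0], [-0.01, 1.0, 0.001], [0.0, 0.001, -1.0]]
wrist_force: [-0.1, 1.0, -0.1]
gripper_width: 0.728
gripper_force: 0.0
```

Request:
servo_tool --pt "3.3 5.3 0 0 60" --pt "3.3 5.3 0 0 60" --pt "3.3 5.3 0 0 60" --pt "3.3 5.3 0 0 60" --pt "3.3 5.3 0 0 60"

```text
time_s: 0.98
tcp_pos: [0.4166, -0.265, 0.2413]
ee_rot: [[-1.0, -0.012, 0.001], [-0.012, 1.0, 0.0], [-0.001, 0.0, -1.0]]
wrist_force: [0.4, -0.7, 1.1]
gripper_width: 0.692
gripper_force: 0.0
```

Request:
servo_tool --pt "3.17 5.33 0 0 60" --pt "3.17 5.33 0 0 60" --pt "3.17 5.33 0 0 60" --pt "3.17 5.33 0 0 60" --pt "3.17 5.33 0 0 60"

```text
time_s: 1.4
tcp_pos: [0.512, -0.1047, 0.2411]
ee_rot: [[-1.0, -0.012, 0.001], [-0.012, 1.0, 0.0], [-0.001, 0.0, -1.0]]
wrist_force: [0.2, -0.0, 0.7]
gripper_width: 0.689
gripper_force: 0.0
```

Run:
```python
from h import *
c=r.capture("wrist");cv2.imwrite("pics/w1.png",c["pixels"][:,:,::-1])
s=r.sense();print({k:np.round(s[k],4).tolist() for k in("time_s","tcp_pos","ee_rot","joints","gripper_width","wrist_force")})
print(proj(c,[.51,-.109,.17]))
```

```text
{'time_s': 1.45, 'tcp_pos': [0.5131, -0.1037, 0.2409], 'ee_rot': [[-0.9999, -0.0136, 0.0013], [-0.0136, 0.9999, 0.0006], [-0.0013, 0.0006, -1.0]], 'joints': [6.3289, 12.129, -13.7612, -0.0273, -64.0317, -95.5381], 'gripper_width': 0.689, 'wrist_force': [1.4015, 1.1063, -0.1214]}
[250.93786708 206.25443504]
```

View pics/w1.png

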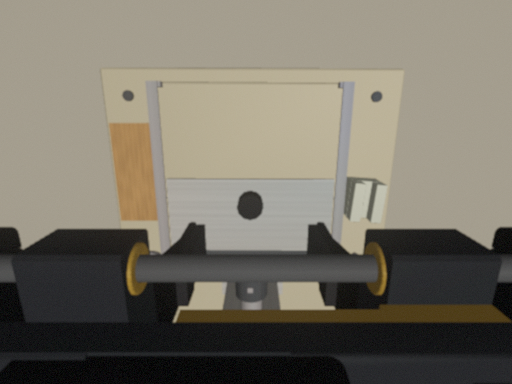

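The wrist view shows the knob at (250,206), which matches the prediction of (251,206). I'll refine from this picture, then grip.

Run:
```python
from h import *
c=r.capture("wrist");g=cv2.cvtColor(c["pixels"],cv2.COLOR_RGB2GRAY)
m=(g[185:225,230:272]<45).astype(np.uint8);M=cv2.moments(m,True);k=(230+M["m10"]/M["m00"],185+M["m01"]/M["m00"])
print("knob",k,ray(c,k,.169))
for n,uv,z in(("block edge",(250,83),.15),("cover near",(250,179),.1535),("cover far",(250,250),.1535),("gL top",(149.5,82),.158),("gR top",(351,82),.158),("gLbot",(162,240),.158),("gRbot",(339,240),.158)):print(n,np.round(ray(c,uv,z),4))
print(r.sense()["tcp_pos"])
```

```text
knob (249.0, 192.0) [ 0.50016477 -0.10959151  0.169     ]
block edge [ 0.4218 -0.1098  0.15  ]
cover near [ 0.4938 -0.1092  0.1535]
cover far [ 0.5556 -0.1087  0.1535]
gL top [ 0.4228 -0.1813  0.158 ]
gR top [ 0.4208 -0.0377  0.158 ]
gLbot [ 0.5452 -0.1812  0.158 ]
gRbot [ 0.5433 -0.0353  0.158 ]
[ 0.51161213 -0.10548956  0.24077547]
```

Request:
servo_tool --pt "0 -0.05 -1.0 0 60" --pt "0 -0.05 -2.0 0 60" --pt "0 -0.05 -2.13 0 60" --pt "0 -0.05 -2.13 0 60" --pt "0 -0.05 -2.13 0 15"

```text
time_s: 1.92
tcp_pos: [0.5106, -0.1104, 0.1784]
ee_rot: [[-1.0, -0.008, 0.001], [-0.008, 1.0, -0.001], [-0.001, -0.001, -1.0]]
wrist_force: [0.5, 0.5, 0.7]
gripper_width: 0.665
gripper_force: 0.0
```

Request:
servo_tool --pt "0 0 0 0 10" --pt "0 0 0 0 10" --pt "0 0 0 0 10" --pt "0 0 0 0 10" --pt "0 0 0 0 10"

```text
time_s: 2.33
tcp_pos: [0.5104, -0.1097, 0.1779]
ee_rot: [[-1.0, -0.009, 0.001], [-0.009, 1.0, 0.0], [-0.001, 0.0, -1.0]]
wrist_force: [-0.7, -0.4, 0.6]
gripper_width: 0.319
gripper_force: 0.0
```

Request:
servo_tool --pt "0 0 0 0 10" --pt "0 0 0 0 10" --pt "0 0 0 0 10" --pt "-0.3 0 0 0 10" --pt "-0.6 0 0 0 10"

```text
time_s: 2.75
tcp_pos: [0.4928, -0.1098, 0.1776]
ee_rot: [[-1.0, -0.009, 0.002], [-0.009, 1.0, -0.0], [-0.002, -0.0, -1.0]]
wrist_force: [1.3, -1.4, 0.2]
gripper_width: 0.214
gripper_force: 30.0
```

Request:
servo_tool --pt "-0.25 0 0 0 10" --pt "-0.5 0 0 0 10" --pt "-0.75 0 0 0 10" --pt "-1.0 0 0 0 10" --pt "-1.0 0 0 0 10"

```text
time_s: 3.17
tcp_pos: [0.4599, -0.11, 0.1775]
ee_rot: [[-1.0, -0.009, -0.002], [-0.009, 1.0, -0.0], [0.002, -0.0, -1.0]]
wrist_force: [-1.6, -2.8, 3.0]
gripper_width: 0.213
gripper_force: 30.0
```

Request:
servo_tool --pt "-0.05 0 0 0 10" --pt "-0.1 0 0 0 10" --pt "-0.1 0 0 0 10" --pt "-0.1 0 0 0 10" --pt "-0.1 0 0 0 10"

```text
time_s: 3.58
tcp_pos: [0.4594, -0.11, 0.1775]
ee_rot: [[-1.0, -0.009, -0.0], [-0.009, 1.0, -0.001], [0.0, -0.001, -1.0]]
wrist_force: [-0.2, -5.7, 2.6]
gripper_width: 0.217
gripper_force: 30.0
```

Request:
servo_tool --pt "0 0 0 0 55" --pt "0 0 0 0 55" --pt "0 0 0 0 55" --pt "0 0 0 0 55" --pt "0 0 1.0 0 55"

```text
time_s: 4.0
tcp_pos: [0.4553, -0.109, 0.2023]
ee_rot: [[-1.0, -0.007, -0.013], [-0.007, 1.0, 0.002], [0.013, 0.002, -1.0]]
wrist_force: [-0.4, 0.9, -0.7]
gripper_width: 0.507
gripper_force: 0.0
```

Request:
servo_tool --pt "0 0 1.1 0 55" --pt "0 0 2 0 55" --pt "0 0 2.5 0 55" --pt "0 0 2.5 0 55" --pt "0 0 2.5 0 55"

```text
time_s: 4.42
tcp_pos: [0.4592, -0.1092, 0.2825]
ee_rot: [[-1.0, -0.009, 0.001], [-0.009, 1.0, 0.001], [-0.001, 0.001, -1.0]]
wrist_force: [-0.8, -0.3, -0.1]
gripper_width: 0.631
gripper_force: 0.0
```

Run:
```python
from h import *
c=r.capture("wrist");cv2.imwrite("pics/w2.png",c["pixels"][:,:,::-1])
c=r.capture("top");cv2.imwrite("pics/t2.png",c["pixels"][:,:,::-1])
print(r.sense()["tcp_pos"],r.sense()["gripper_width"])
```

```text
[ 0.45837437 -0.10934353  0.28087756] 0.6319913829680794
```

View pics/w2.png

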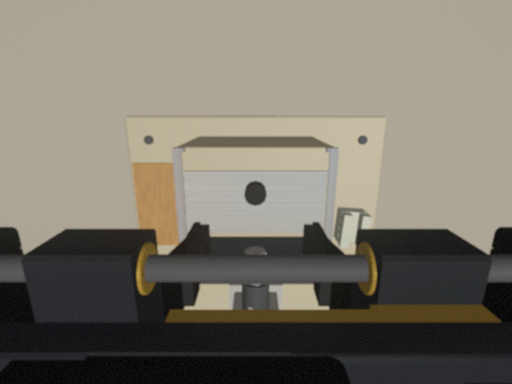

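The cover's edges are at rows 171 and 237, the knob at (255,193), the block's near edge at row ~148, and the bolt head now shows at about (256,252).

Run:
```python
from h import *
c=r.capture("wrist");g=cv2.cvtColor(c["pixels"],cv2.COLOR_RGB2GRAY)
print("col profile",g[140:260:1,225].tolist())
print("row190",g[178,165:350].tolist())
for n,uv,z in(("block",(225,148),.15),("near",(225,171),.1535),("far",(225,237),.1535),("knob",(255.3,193.5),.169),("gL",(179,160),.158),("gR",(332,160),.158),("head top",(256,252),.131)):print(n,np.round(ray(c,uv,z),4))
for x in(.543,.545,.547):print(proj(c,[x-.005,-.109,.13]))
cv2.imwrite("pics/head.png",cv2.resize(c["pixels"][225:310,200:315,::-1],None,fx=6,fy=6))
```

```text
col profile [98, 97, 97, 97, 97, 97, 98, 103, 124, 155, 173, 180, 182, 180, 181, 181, 180, 181, 182, 181, 181, 179, 181, 180, 180, 181, 181, 181, 181, 181, 181, 176, 162, 162, 176, 178, 175, 174, 176, 176, 176, 174, 174, 176, 176, 177, 176, 177, 179, 180, 179, 178, 176, 176, 176, 176, 175, 174, 175, 176, 177, 178, 178, 175, 173, 173, 175, 177, 176, 175, 175, 175, 174, 174, 176, 176, 174, 172, 173, 175, 173, 175, 174, 175, 174, 174, 174, 174, 173, 172, 172, 172, 172, 172, 171, 173, 175, 168, 134, 79, 48, 50, 51, 51, 52, 49, 50, 49, 50, 50, 49, 52, 48, 47, 48, 54, 56, 60, 64, 65]
row190 [147, 144, 143, 144, 144, 143, 145, 147, 152, 157, 162, 162, 162, 160, 160, 159, 158, 156, 163, 173, 176, 175, 176, 174, 176, 177, 177, 176, 176, 177, 176, 175, 175, 176, 176, 177, 175, 176, 175, 176, 176, 175, 175, 176, 176, 176, 176, 176, 177, 176, 175, 175, 177, 176, 175, 176, 176, 176, 176, 176, 176, 176, 176, 175, 176, 176, 175, 175, 175, 177, 174, 175, 175, 174, 175, 177, 174, 174, 175, 175, 175, 175, 175, 176, 175, 177, 175, 175, 175, 176, 174, 175, 174, 176, 174, 175, 175, 176, 175, 175, 175, 175, 176, 175, 174, 175, 174, 175, 174, 177, 175, 174, 175, 175, 174, 174, 176, 176, 176, 175, 175, 174, 176, 175, 175, 176, 175, 176, 177, 176, 176, 176, 175, 175, 176, 175, 175, 176, 176, 177, 176, 175, 176, 176, 177, 177, 176, 175, 176, 176, 175, 176, 176, 176, 176, 176, 176, 176, 177, 173, 176, 178, 170, 161, 156, 165, 168, 167, 165, 166, 164, 165, 173, 184, 185, 187, 186, 187, 186, 187, 186, 187, 187, 185, 187]
block [ 0.4196 -0.1385  0.15  ]
near [ 0.4404 -0.1385  0.1535]
far [ 0.5063 -0.1398  0.1535]
knob [ 0.4574 -0.1104  0.169 ]
gL [ 0.4298 -0.1792  0.158 ]
gR [ 0.4286 -0.0416  0.158 ]
head top [ 0.5336 -0.1091  0.131 ]
[256.0371675  255.30406671]
[256.02130418 256.97167535]
[256.00549287 258.63381661]
```

View pics/head.png

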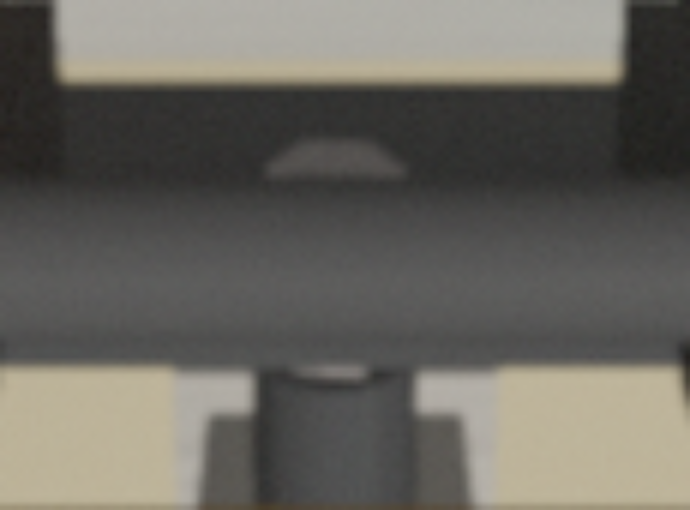

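The trapezoid at crop (335,158) is the lower half of the head's near face, at column 256, and its y agrees with the knob line. The block edges, the stop and the runner end give x0 ≈ 0.5445 and y0 ≈ -0.1095. Next I move over the gap at TCP x ≈ 0.5385.

Request:
servo_tool --pt "1.2 0 0 0 60" --pt "2.4 0 0 0 60" --pt "2.67 0 0 0 60" --pt "2.67 0 0 0 60" --pt "2.67 0 0 0 60"

```text
time_s: 4.98
tcp_pos: [0.5387, -0.1096, 0.2804]
ee_rot: [[-1.0, -0.009, -0.004], [-0.009, 1.0, 0.0], [0.004, 0.0, -1.0]]
wrist_force: [-0.7, 0.2, -0.0]
gripper_width: 0.687
gripper_force: 0.0
```

Request:
servo_tool --pt "0 0 -0.9 0 60" --pt "0 0 -1.8 0 60" --pt "0 0 -2.7 0 60" --pt "0 0 -2.9 0 60" --pt "0 0 -2.9 0 60"

```text
time_s: 5.4
tcp_pos: [0.5371, -0.1098, 0.1937]
ee_rot: [[-1.0, -0.009, -0.005], [-0.009, 1.0, -0.0], [0.005, -0.0, -1.0]]
wrist_force: [-0.9, 0.7, 1.0]
gripper_width: 0.691
gripper_force: 0.0
```

Run:
```python
from h import *
p=[]
for i in range(4):
    c=r.capture("wrist");p.append(r.sense()["tcp_pos"])
print(np.mean(p,0));cv2.imwrite("pics/w3.png",c["pixels"][:,:,::-1])
```

```text
[ 0.53970425 -0.10977587  0.1968357 ]
```

View pics/w3.png

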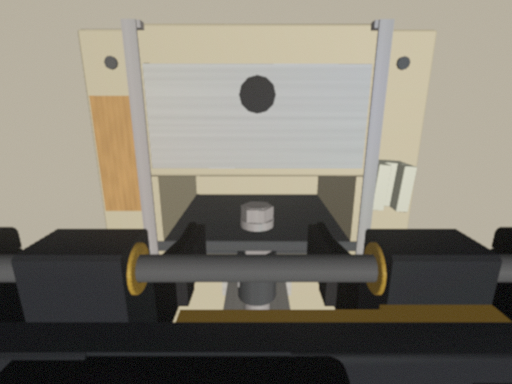

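The gap is clear: the block's edge is at row ~176, the bracket top at rows ~240–250, and the head with its washer at (257,204–229). A quick numeric check before descending.

Run:
```python
from h import *
c=r.capture("wrist");g=cv2.cvtColor(c["pixels"],cv2.COLOR_RGB2GRAY)
print(g[165:185,200].tolist(),g[230:256,300].tolist())
print("block edge",ray(c,(257,176.5),.15),"bracket in",ray(c,(257,240.5),.15),"out",ray(c,(257,250),.15))
for cols in((241,274),):print([ray(c,(u,215),.125)[1] for u in cols])
print(ray(c,(147,170),.15),ray(c,(367,170),.15))
```

```text
[185, 185, 183, 184, 188, 190, 189, 189, 183, 174, 167, 177, 188, 191, 189, 190, 189, 189, 190, 190] [47, 49, 50, 51, 47, 46, 45, 48, 49, 47, 61, 78, 87, 92, 87, 89, 88, 89, 91, 91, 89, 84, 94, 109, 99, 65]
block edge [ 0.51008023 -0.10976628  0.15      ] bracket in [ 0.55563213 -0.10931091  0.15      ] out [ 0.56289393 -0.10923832  0.15      ]
[np.float64(-0.12161827571801949), np.float64(-0.09629849216274791)]
[ 0.50641758 -0.18129393  0.15      ] [ 0.50509787 -0.03833549  0.15      ]
```

Request:
servo_tool --pt "-0.02 0.02 -0.7 0 60" --pt "-0.02 0.02 -1.4 0 60" --pt "-0.02 0.02 -2.1 0 60" --pt "-0.02 0.02 -2.5 0 60" --pt "-0.02 0.02 -2.5 0 60"

```text
time_s: 6.07
tcp_pos: [0.5375, -0.109, 0.1187]
ee_rot: [[-1.0, -0.008, -0.004], [-0.008, 1.0, 0.0], [0.004, 0.0, -1.0]]
wrist_force: [-0.7, -1.1, -0.2]
gripper_width: 0.692
gripper_force: 0.0
```

Request:
servo_tool --pt "0 0 0 0 5" --pt "0 0 0 0 5" --pt "0 0 0 0 5" --pt "0 0 0 0 5" --pt "0 0 0 0 5"

```text
time_s: 6.48
tcp_pos: [0.5392, -0.109, 0.1213]
ee_rot: [[-1.0, -0.009, 0.002], [-0.009, 1.0, 0.0], [-0.002, 0.0, -1.0]]
wrist_force: [0.0, 0.3, -0.1]
gripper_width: 0.402
gripper_force: 0.0
```

Request:
servo_tool --pt "0 0 0 0 5" --pt "0 0 0 0 5" --pt "0 0 0 0 5" --pt "0 0 0 0 5" --pt "0 0 0 0 5"

```text
time_s: 6.9
tcp_pos: [0.5389, -0.1094, 0.1209]
ee_rot: [[-1.0, -0.009, 0.001], [-0.009, 1.0, -0.001], [-0.001, -0.001, -1.0]]
wrist_force: [-1.7, -2.2, 4.2]
gripper_width: 0.261
gripper_force: 30.0
```

Request:
servo_tool --pt "0 0 0 0 5" --pt "0 0 0 0 5" --pt "0 0 0 0 5" --pt "0 0 0 0 5" --pt "0 0 0 0 5"

```text
time_s: 7.32
tcp_pos: [0.5389, -0.1094, 0.1209]
ee_rot: [[-1.0, -0.009, 0.001], [-0.009, 1.0, -0.001], [-0.001, -0.001, -1.0]]
wrist_force: [-0.6, -3.1, 5.2]
gripper_width: 0.262
gripper_force: 30.1
```

The head is gripped at an opening of 22.8 mm, consistent with the 22 mm flats. I'll hold, using camera frames to pass time while watching the reaction moment for the nut to tighten.

Run:
```python
from h import *
for i in range(145):
    r.capture("scene");s=r.sense()
    if i%12==0 or i==144: print(round(s["time_s"],2),np.round(s["moment"],2),np.round(s["wrist_force"],1),round(s["gripper_width"],4),round(s["gripper_force"],1))
```

```text
7.37 [-0.94  0.31  0.03] [-1.4 -3.   5. ] 0.2603 30.1
7.97 [-0.95  0.36 -0.01] [-0.8 -3.7  5.8] 0.2616 30.1
8.57 [-0.99  0.3   0.03] [-0.9 -3.5  5.5] 0.2633 30.1
9.17 [-1.    0.29 -0.07] [-1.  -2.4  5.5] 0.2604 30.1
9.77 [-0.98  0.34 -0.02] [-0.2 -3.   6.2] 0.2617 30.1
10.37 [-0.97  0.34 -0.03] [-0.4 -3.3  5.7] 0.2649 30.1
10.97 [-0.94  0.3  -0.02] [-1.7 -3.   5.6] 0.265 30.1
11.57 [-0.94  0.31 -0.02] [-1.  -3.   5.4] 0.2642 30.1
12.17 [-0.95  0.3  -0.  ] [-1.5 -2.8  5.2] 0.2658 30.1
12.77 [-0.91  0.25 -0.02] [-1.3 -3.2  5.8] 0.2601 30.1
13.37 [-1.13  0.32 -0.03] [-1.2 -2.8  4.6] 0.2641 30.2
13.97 [-1.1   0.35 -0.03] [-1.  -2.5  6. ] 0.2602 30.2
14.57 [-1.08  0.28 -0.02] [-1.3 -2.   5.8] 0.2579 30.2
```

The moment stepped by about 0.2 N m near 13 s, which matches 0.1 → 0.32 and means the nut is tight. I'll hold a bit longer for certainty (full 10 s).

Request:
servo_tool --pt "0 0 0 0 5" --pt "0 0 0 0 5" --pt "0 0 0 0 5" --pt "0 0 0 0 5" --pt "0 0 0 0 5"

```text
time_s: 14.98
tcp_pos: [0.539, -0.1094, 0.1209]
ee_rot: [[-1.0, -0.009, 0.001], [-0.009, 1.0, -0.001], [-0.0, -0.001, -1.0]]
wrist_force: [-1.6, -2.4, 5.3]
gripper_width: 0.266
gripper_force: 30.2
```

Request:
servo_tool --pt "0 0 0 0 5" --pt "0 0 0 0 5" --pt "0 0 0 0 5" --pt "0 0 0 0 5" --pt "0 0 0 0 5"

```text
time_s: 15.4
tcp_pos: [0.5389, -0.1094, 0.1209]
ee_rot: [[-1.0, -0.009, 0.0], [-0.009, 1.0, -0.001], [-0.0, -0.001, -1.0]]
wrist_force: [-1.4, -1.9, 5.6]
gripper_width: 0.263
gripper_force: 30.2
```

Request:
servo_tool --pt "0 0 0 0 5" --pt "0 0 0 0 5" --pt "0 0 0 0 5" --pt "0 0 0 0 5" --pt "0 0 0 0 5"

```text
time_s: 15.82
tcp_pos: [0.539, -0.1094, 0.1209]
ee_rot: [[-1.0, -0.009, 0.0], [-0.009, 1.0, -0.001], [-0.0, -0.001, -1.0]]
wrist_force: [-1.2, -2.0, 5.3]
gripper_width: 0.263
gripper_force: 30.2
```

Request:
servo_tool --pt "0 0 0 0 5" --pt "0 0 0 0 5" --pt "0 0 0 0 5" --pt "0 0 0 0 5" --pt "0 0 0 0 5"

```text
time_s: 16.23
tcp_pos: [0.5389, -0.1094, 0.1209]
ee_rot: [[-1.0, -0.009, 0.0], [-0.009, 1.0, -0.001], [-0.0, -0.001, -1.0]]
wrist_force: [-1.4, -2.4, 5.1]
gripper_width: 0.262
gripper_force: 30.2
```

Request:
servo_tool --pt "0 0 0 0 5" --pt "0 0 0 0 5" --pt "0 0 0 0 5" --pt "0 0 0 0 5" --pt "0 0 0 0 5"

```text
time_s: 16.65
tcp_pos: [0.5389, -0.1094, 0.1209]
ee_rot: [[-1.0, -0.009, 0.0], [-0.009, 1.0, -0.001], [-0.0, -0.001, -1.0]]
wrist_force: [-0.9, -1.7, 4.9]
gripper_width: 0.262
gripper_force: 30.2
```

Request:
servo_tool --pt "0 0 0 0 5" --pt "0 0 0 0 5" --pt "0 0 0 0 5" --pt "0 0 0 0 5" --pt "0 0 0 0 5"

```text
time_s: 17.07
tcp_pos: [0.539, -0.1094, 0.1209]
ee_rot: [[-1.0, -0.009, 0.0], [-0.009, 1.0, -0.001], [-0.0, -0.001, -1.0]]
wrist_force: [-0.8, -2.9, 4.1]
gripper_width: 0.262
gripper_force: 30.2
```

Run:
```python
from h import *
c=r.capture("wrist");cv2.imwrite("pics/w4.png",c["pixels"][:,:,::-1])
s=r.sense();print(s["time_s"],s["moment"],s["gripper_width"],s["gripper_force"])
```

```text
17.1167 [-1.03597986  0.3643101   0.01407018] 0.2614218989135344 30.199654943717178
```

View pics/w4.png

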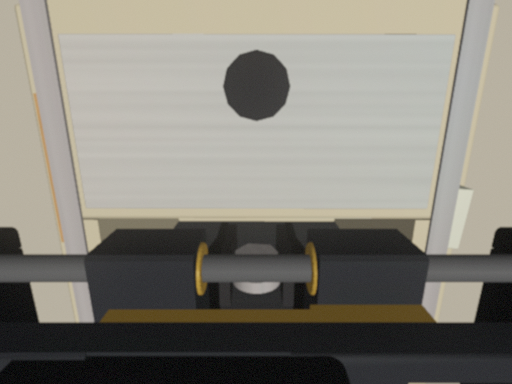

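The cover is still open (edge at row ~212) and the fingers hold the head at (257,265). Handing in.

```bash
python3 -c "
from station import r
print(r.finish_job())"
```

```text
the job is handed in; nothing more can be done
None
```

I slid the cover fully open, gripped the bolt head and held it until the nut was tight (the reaction torque jumped about 13 s in), then handed the job in at about 17 s still gripping; the hand-in gave no verdict.

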